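# Lay down the round flags along the chart rack

### The arm

A 6-joint arm with a two-finger parallel gripper is mounted at the origin on the work surface. World frame = base frame: x ahead of the robot, y to its left, z up, the work surface at z = 0. Lengths are in m, angles in rad, forces in N, time in s.
With the tool pointing down it reaches from about 0.375 to 0.925 m from the base axis. Payload 5.7 kg.
Tool frame: the origin (TCP) lies at the very end of the fingers, on their centre line; the grasp point (between the pads) lies 19 mm behind it (arm.grip_depth is the distance from the TCP to the grasp point, in m); z points along the fingers, y is the direction in which the jaws open and shut (so a half turn about z gives the same grasp; the last joint's range is limited). The gripper opens to 85 mm and grips with 20 to 120 N. Pads are 22 mm wide; open, the fingers measure 114 mm over their backs; the gripper's body (76 mm by 85 mm) begins 54 mm behind the grasp point. The pads swing forward as they close: fully open they stand 13 mm farther back than shut.
Start: joints at [1.156, 0.359, 1.51, -0, 1.272, -0.115], TCP at [0.177, 0.573, 0.197] pointing down, gripper open.
Joint ranges: [-2.97, 2.97], [-1.01, 2.36], [0.21, 2.38], [-0.96, 4.11], [0.2, 2.71], [-2.98, 2.98]. Speed limits (rad/s): [2.39, 2.39, 3.14, 3.14, 3.14, 3.14].

### API

Orientations are given as a unit quaternion [x, y, z, w].
In Python, from workcell import arm gives the robot as it stands.
- The arm moves only by the tool move_arm, never from a script. Its argument "targets" is a list of rows, each an object of numbers: "hand": the closure, from 0 (fully open) to 1 (shut); "tx", "ty", "tz": the shift along the tool's x, y, z in units of 1000 mm (1.0 is 1000 mm); "turn": the turn about the tool's z in units of pi/4 rad (1.0 is pi/4 rad). A call has 1 to 12 rows; each row is the pose to reach, as a shift and turn from the pose commanded when the call began, along the tool's axes at that moment; what a row does not reach only later rows make up. A row lasts 1/12 s, in which the tool goes at most 41.7 mm and 7.16 degrees, less where a joint would pass 70% of its speed; a pose out of reach is approached as far as the arm can. A call with a number of a shift or a turn outside -1 to 1 is refused whole. A call with a gripper value outside its range is refused whole. The fingers move at their own pace and stop on an object; "newtons" is the grip in N (left out, the last holds). Time passes only in rows, so rows that repeat a pose let the fingers close. It gives the time, the measured TCP pose, the force and the opening at its end, in the units of the state.
- arm.get_state(): the state, without advancing time (a new reading comes with each control period).
- arm.camera(name): name is "side" or "top" or "wrist"; returns a dict with "pixels" (480x640x3 uint8, blue, green, red), "K" (3x3 intrinsics, pixels), "T" (4x4, takes a point from camera to world coordinates); the wrist camera has in their place "mount" (4x4, takes a point from camera to tool coordinates, whose origin is the TCP and whose axes are the flange's). Camera axes: x right, y down, z forward; pixel columns grow to the right and rows downward; lengths in m; the calibration is good to about 2 mm. The wrist camera is an equidistant fisheye: a pixel r from the principal point sees the ray r / f radians off the axis. A picture is of the moment at which its call begins: read the wrist's pose just before it. There is no depth.
- arm.close_job(): hands the job in, once; it reports no verdict.
The state is a dict: "t": time; "joint_positions": joint angles; "joint_velocities": joint speeds; "joint_efforts": joint torques, N m; "tcp_pos": TCP position; "eef_rot": TCP orientation; "contact_force": force on the tool from outside, world axes, zero at the start; "moment": the same for the moment, N m; "width": finger opening in m.
Only numpy, scipy, OpenCV 4.12 (cv2) and the standard library are available. Lean on these libraries where they do the work, as an engineer would, in place of code of your own. Each camera call takes 0.05 s, during which the arm holds its last target.

### The job

The ward round is finished: run a fingertip lightly along the stepped row of chart folders, starting at the lowest, so that it pushes the upright flag on each of the four folders over, one after another, until it lies nearly flat. Do it in one low stroke without raising the hand away between flags, and leave the flag on the thick binder at the high end standing. Push gently, and do not shift or lift the rack or disturb anything else on the desk.

Things in the scene. Friction and masses are not known exactly. Their poses are not given: they have to be found in the camera images.
- rack: Loose steel desk rack, 3.5 kg, 220 mm deep (x), 382 mm long (y). Four blue folders, 36 mm thick, stand in it as stairs at rack y = +115, +61, +7, -47 mm (mid-planes), tops at 150, 160, 170, 180 mm; then a thick binder at y = -87 to -167 mm, top 195 mm. Low shelf (12 mm high) at y +142 to +202 mm. Origin: on the table under the rack, z up. Low to high runs along rack -y.
- flag1 (a joint): Hinge of the white plastic flag on folder 1 (1 = lowest folder, 4 = highest), rad: 0 upright (stop), grows as the flag tips along rack -y (towards the higher folders and the binder), 1.5 flat (stop). It stays where it is left; about 0.2 N at its top edge moves it. It may start leaning by up to 0.15.
- flag1_hinge (a point): Middle of the hinge line of flag 1, 4 mm above the top of folder 1; the line runs along rack x. Flag: white plate 26 mm wide (18 mm in its top 8 mm), 3 mm thick, 40 mm long; lying flat it rises 2 mm over the hinge line. Its clip sits up to 30 mm either side of rack x = 0 and is stiff to slide (6 N).
- flag2 (a joint): Hinge of the white plastic flag on folder 2 (1 = lowest folder, 4 = highest), rad: 0 upright (stop), grows as the flag tips along rack -y (towards the higher folders and the binder), 1.5 flat (stop). It stays where it is left; about 0.2 N at its top edge moves it. It may start leaning by up to 0.15.
- flag2_hinge (a point): Middle of the hinge line of flag 2, 4 mm above the top of folder 2; the line runs along rack x. Flag: white plate 26 mm wide (18 mm in its top 8 mm), 3 mm thick, 40 mm long; lying flat it rises 2 mm over the hinge line. Its clip sits up to 30 mm either side of rack x = 0 and is stiff to slide (6 N).
- flag3 (a joint): Hinge of the white plastic flag on folder 3 (1 = lowest folder, 4 = highest), rad: 0 upright (stop), grows as the flag tips along rack -y (towards the higher folders and the binder), 1.5 flat (stop). It stays where it is left; about 0.2 N at its top edge moves it. It may start leaning by up to 0.15.
- flag3_hinge (a point): Middle of the hinge line of flag 3, 4 mm above the top of folder 3; the line runs along rack x. Flag: white plate 26 mm wide (18 mm in its top 8 mm), 3 mm thick, 40 mm long; lying flat it rises 2 mm over the hinge line. Its clip sits up to 30 mm either side of rack x = 0 and is stiff to slide (6 N).
- flag4 (a joint): Hinge of the white plastic flag on folder 4 (1 = lowest folder, 4 = highest), rad: 0 upright (stop), grows as the flag tips along rack -y (towards the higher folders and the binder), 1.5 flat (stop). It stays where it is left; about 0.2 N at its top edge moves it. It may start leaning by up to 0.15.
- flag4_hinge (a point): Middle of the hinge line of flag 4, 4 mm above the top of folder 4; the line runs along rack x. Flag: white plate 26 mm wide (18 mm in its top 8 mm), 3 mm thick, 40 mm long; lying flat it rises 2 mm over the hinge line. Its clip sits up to 30 mm either side of rack x = 0 and is stiff to slide (6 N).
- binder_flag (a joint): Hinge of the like flag on top of the thick binder, rad: 0 upright, grows towards 1.5 as it tips along rack -y. It stays where it is left.
- binder_flag_hinge (a point): Middle of the hinge line of the binder's flag, 4 mm above the binder's top; same flag and clip sizes as on the folders. It stands 92 mm past the hinge line of flag 4 along rack -y.
- stamp: Wooden hand stamp, 68 mm tall, 38 mm across, standing on the low shelf of the rack. Origin under its middle.
- clip_box: Cardboard box of clips, 50 x 36 x 18 mm, lying on top of the thick binder to the far side (rack +x) of its flag. Origin under its middle.
- sanitiser: Clear bottle, 56 mm across, 130 mm tall, on the table past the low end of the rack. Origin under its middle.
- mug: White mug, 80 mm across, 95 mm tall, on the table to the robot's right. Origin under its middle.
- tape: Roll of paper tape lying flat, 84 mm across, 20 mm high, on the table to the robot's right. Origin under its middle.
- stapler: Black stapler, 140 x 36 x 50 mm, on the table to the robot's left. Origin under its middle.
- pill_cup: Small white plastic cup, 48 mm across, 32 mm tall, on the table to the robot's left. Origin under its middle.

How it is judged:
On the way, in this order (a step that is already met when the one before it is completed fails the run):
1. the flag on folder 1 (the lowest) is pushed nearly flat (value of joint flag1 above 1.1 rad), for 0.1 s.
2. the flag on folder 2 (the next one up) is pushed nearly flat (value of joint flag2 above 1.1 rad), for 0.1 s.
3. the flag on folder 3 (the next one up) is pushed nearly flat (value of joint flag3 above 1.1 rad), for 0.1 s.
4. the flag on folder 4 (the next one up) is pushed nearly flat (value of joint flag4 above 1.1 rad), for 0.1 s.
At the end, for the whole second after the job is handed in: All four folder flags are tipped past 1.1 rad (63 degrees) from upright, the binder's flag is still within 0.4 rad of upright, the rack stands at rest, upright, within 20 mm of where it was, and every other loose thing is within 30 mm of where it was (value of joint each of flag1, flag2, flag3, flag4 above 1.1 rad and value of joint binder_flag below 0.4 rad and distance of rack from where it was at the start of the episode below 0.02 m and angle between rack's own z axis and vertical below 0.05 rad and linear speed of rack below 0.02 m/s and distance of each of stamp, clip_box, sanitiser, mug, tape, stapler, pill_cup from where it was at the start of the episode below 0.03 m); the robot touches nothing.
It fails at once if the binder's flag is tipped more than 0.4 rad (value of joint binder_flag above 0.4 rad).
It fails at once if the rack or its flags are pushed harder than 15 N (contact force between any of the fingers, the arm and rack above 15 N).
It fails at once if the rack is shifted more than 20 mm, lifted or tilted (distance of rack from where it was at the start of the episode above 0.02 m or angle between rack's own z axis and vertical above 0.05 rad).
It fails at once if the hand is raised away (grasp point more than 100 mm above the highest folder's top) after the first flag is down and before the fourth is (value of joint flag1 above 1.1 rad and value of joint flag4 below 1.1 rad and z of the grasp point in the frame of rack above 0.28 m).
It fails at once if another thing on the desk or rack is moved more than 30 mm (distance of any of stamp, clip_box, sanitiser, mug, tape, stapler, pill_cup from where it was at the start of the episode above 0.03 m).
It also fails if it takes over 38 s, if anything falls off the work surface, if the arm or the gripper's body presses on something with over 40 N, if the wrist force passes 120 N, or if a joint passes its speed limit or range.

## Working session

There is one attempt and no reset: what is moved stays moved. The work goes in short steps, Python scripts to look and compute and a tool call to move; the robot and the scene stay as the last step left them, time stands still between calls to the robot, and variables do not carry over. Pictures are saved under pics/ and viewed, and the job is handed in when it is done.

Besides the shell and the picture viewer there is one more tool, called after "Emit:" by a JSON object that holds its "api" and its "payload". move_arm: Moves the arm, as the interface text tells. Its arguments: {"type":"object","properties":{"targets":{"type":"array","items":{"type":"object","properties":{"hand":{"type":"number"},"tx":{"type":"number","minimum":-1,"maximum":1},"ty":{"type":"number","minimum":-1,"maximum":1},"tz":{"type":"number","minimum":-1,"maximum":1},"turn":{"type":"number","minimum":-1,"maximum":1}}}},"newtons":{"type":"number"}},"required":["targets"]}

```bash
mkdir -p pics; python3 - <<'E'
from workcell import arm
import cv2,numpy as np
s=arm.get_state();print({k:np.round(v,3).tolist() for k,v in s.items()})
for n in ("side","top","wrist"):
    c=arm.camera(n);cv2.imwrite(f"pics/{n}0.png",c["pixels"]);print(n,c["K"].tolist(),np.round(c.get("T",c.get("mount")),4).tolist())
    np.savez(f"{n}0.npz",**c)
E
```

```text
{'t': 0.0, 'joint_positions': [1.156, 0.36, 1.511, 0.0, 1.273, -0.115], 'joint_velocities': [0.001, -0.0, -0.001, -0.001, -0.0, -0.0], 'joint_efforts': [-0.002, -52.762, -27.861, -0.0, 0.013, 0.0], 'tcp_pos': [0.177, 0.573, 0.196], 'eef_rot': [0.149, 0.989, -0.001, -0.0], 'contact_force': [0.587, 1.006, -0.09], 'moment': [0.032, 0.026, -0.035], 'width': 0.085}
side [[575.7998212412623, 0.0, 331.99924672782237], [0.0, 575.7998212412623, 243.06106711133583], [0.0, 0.0, 1.0]] [[0.8394, -0.2681, 0.4728, -0.1417], [-0.5435, -0.4252, 0.7238, -0.9533], [0.0069, -0.8645, -0.5026, 0.8397], [0.0, 0.0, 0.0, 1.0]]
top [[529.0092815220648, 0.0, 322.70126196358933], [0.0, 529.0092815220648, 242.51656702775733], [0.0, 0.0, 1.0]] [[0.0284, -0.9978, 0.0603, 0.3997], [-0.9996, -0.0281, 0.0057, 0.0095], [-0.004, -0.0605, -0.9982, 1.4107], [0.0, 0.0, 0.0, 1.0]]
wrist [[371.64829954431775, 0.0, 322.745520722726], [0.0, 371.64829954431775, 239.79315222293513], [0.0, 0.0, 1.0]] [[-0.0002, -0.961, -0.2767, 0.0704], [1.0, -0.0003, 0.0003, 0.0004], [-0.0003, -0.2767, 0.961, -0.1765], [0.0, 0.0, 0.0, 1.0]]
```

View pics/side0.png

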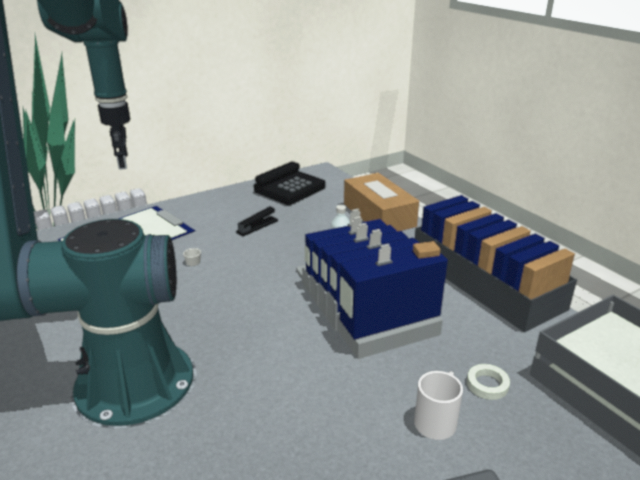

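View pics/top0.png

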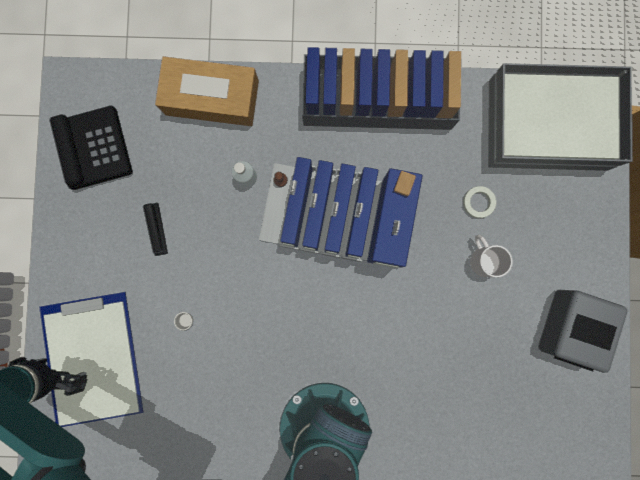

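View pics/wrist0.png

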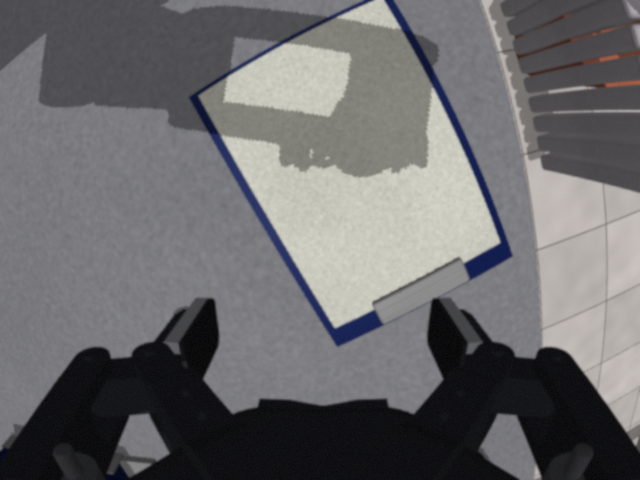

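The top view shows the rack at about (340,215), with its low end on the left, and five flags running from (290,188) to (397,228). Next I'll zoom in on the rack in both views.

```bash
python3 - <<'E'
import cv2,numpy as np
t=cv2.imread("pics/top0.png")[145:280,250:435];cv2.imwrite("pics/topz.png",cv2.resize(t,None,fx=4.3,fy=4.3,interpolation=cv2.INTER_CUBIC))
t=cv2.imread("pics/side0.png")[195:355,295:455];cv2.imwrite("pics/sidez.png",cv2.resize(t,None,fx=3.75,fy=3.75,interpolation=cv2.INTER_CUBIC))
E
```

```text
(no output)
```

View pics/topz.png

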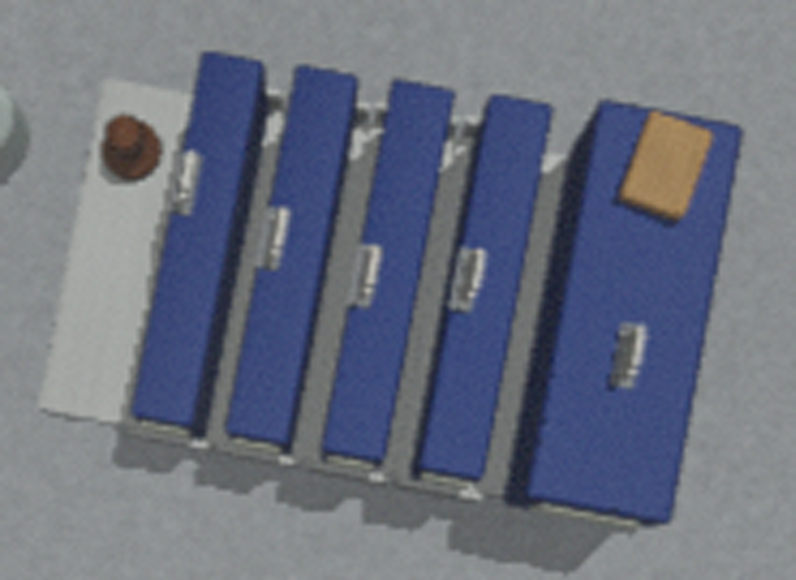

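View pics/sidez.png

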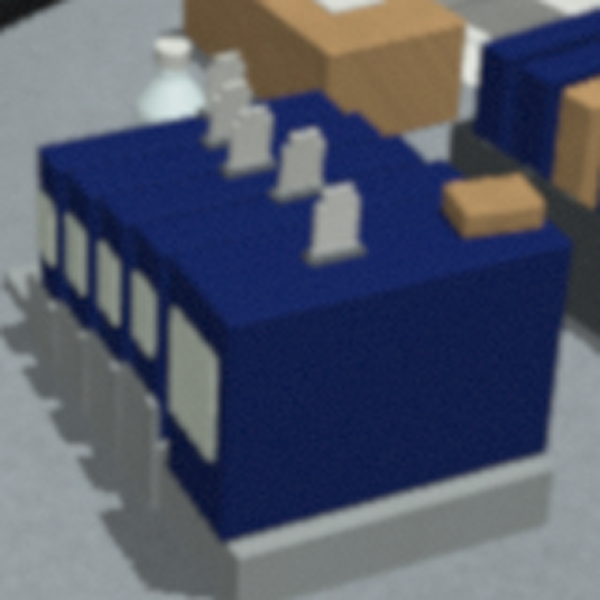

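```bash
cat > h.py <<'E'
import numpy as np
cams={n:np.load(f"{n}0.npz") for n in("top","side")}
def ray(n,px):
    c=cams[n];d=np.linalg.inv(c["K"])@np.r_[px,1.];T=c["T"];return T[:3,3],T[:3,:3]@d
def onz(n,px,z):
    o,d=ray(n,px);return (o+d*(z-o[2])/d[2])
E
python3 - <<'E'
from h import *
from scipy.optimize import least_squares
q={0:[(202,52),(264,64),(195,430),(135,415)],1:[(297,66),(357,76),(289,449),(228,432)],2:[(393,80),(454,92),(383,464),(323,457)],3:[(490,96),(551,107),(481,481),(415,472)],4:[(603,100),(742,128),(670,522),(530,497)]}
zs=[.15,.16,.17,.18,.195];ys=[(m+.018,m-.018) for m in(.115,.061,.007,-.047)]+[(-.087,-.167)]
Z=lambda p:(p[0]/4.3+250,p[1]/4.3+145)
P=[];L=[];S=[]
for i in q:
    for k,p in enumerate(q[i]):
        P.append(onz("top",Z(p),zs[i])[:2]);L.append(ys[i][k in(1,2)]);S.append(1 if k<2 else -1)
P=np.array(P);L=np.array(L);S=np.array(S)
def f(v):
    x,y,a,hx=v;c,s=np.cos(a),np.sin(a);lx=S*hx
    return np.c_[x+c*lx-s*L-P[:,0],y+s*lx+c*L-P[:,1]]
r=least_squares(lambda v:f(v).ravel(),[.6,0,-.2,.1]);print(r.x);print(np.round(f(r.x)*1000,1).tolist())
x,y,a,h=r.x;R=np.array([[np.cos(a),-np.sin(a)],[np.sin(a),np.cos(a)]])
tr=lambda w:R.T@(w[:2]-[x,y])
for p in[(105,80),(40,410)]:print("shelf",np.round(tr(onz("top",Z(p),.012))*1000,1))
print("side binder corners",[np.round(tr(onz("side",(p[0]/3.75+295,p[1]/3.75+195),.195))*1000,1) for p in[(228,328),(570,243)]])
# flags: top view blob centre at mid height ; side base & top
topf=[(187,182),(274,238),(368,275),(468,279),(629,355)]
sb=[(215,145),(225,143),(250,172),(297,195),(335,260)]
st=[(229,56),(236,85),(257,108),(308,131),(342,187)]
for i in range(5):
    t=onz("top",Z(topf[i]),zs[i]+.024);p=lambda u:(u[0]/3.75+295,u[1]/3.75+195)
    print(i+1,np.round(tr(t)*1e3,1),np.round(tr(onz("side",p(sb[i]),zs[i]))*1e3,1),np.round(tr(onz("side",p(st[i]),zs[i]+.044))*1e3,1))
E
```

```text
[ 0.55606305 -0.02975341 -0.15894398  0.10534121]
[[0.7, 0.3], [0.9, -0.3], [-0.7, 0.8], [-2.4, 2.8], [0.8, 0.6], [-0.2, -1.4], [0.3, 0.2], [-2.4, 1.9], [0.8, 0.6], [0.9, -1.2], [-1.0, -1.5], [1.8, 1.2], [1.8, 0.2], [1.2, -1.9], [-1.4, -1.8], [0.4, -2.1], [-3.8, 2.9], [-3.3, -0.9], [2.0, -2.3], [3.4, 1.8]]
shelf [105.2 201.5]
shelf [-104.1  201.5]
side binder corners [array([-110.4, -171.3]), array([ 105.4, -170.6])]
1 [ 27.3 124.8] [ 5.  83.4] [ 30.5 117.9]
2 [ 4.4 71.7] [ 4.1 67.2] [ 8.  61.9]
3 [-7.2 17.8] [-5.7 11.8] [-2.2 12.6]
4 [ -0.7 -35.1] [ -0.  -39.6] [  4.1 -41.5]
5 [ -26.4 -124.9] [ -25.8 -134. ] [ -21.7 -129.6]
```

Rack pose: centre (0.556, -0.030), yaw -0.159. The hinges are at about rack y = 127, 73, 19 and -35 mm, with the binder's at -127, and x ≈ 28, 5, -7 and 0 mm. Next I'll shut the gripper and approach from high up.

Emit:
{"api": "move_arm", "payload": {"targets": [{"hand": 1, "tz": -0.04}, {"hand": 1, "tz": -0.07}, {"hand": 1, "tx": -0.04, "ty": -0.02, "tz": -0.07, "turn": -0.05}, {"hand": 1, "tx": -0.542, "ty": -0.298, "tz": -0.07, "turn": -0.18}, {"hand": 1, "tx": -0.542, "ty": -0.298, "tz": -0.07, "turn": -0.18}, {"hand": 1, "tx": -0.542, "ty": -0.298, "tz": -0.07, "turn": -0.18}, {"hand": 1, "tx": -0.542, "ty": -0.298, "tz": -0.07, "turn": -0.18}, {"hand": 1, "tx": -0.542, "ty": -0.298, "tz": -0.07, "turn": -0.18}, {"hand": 1, "tx": -0.542, "ty": -0.298, "tz": -0.07, "turn": -0.18}, {"hand": 1, "tx": -0.542, "ty": -0.298, "tz": -0.07, "turn": -0.18}, {"hand": 1, "tx": -0.542, "ty": -0.298, "tz": -0.07, "turn": -0.18}, {"hand": 1, "tx": -0.542, "ty": -0.298, "tz": -0.07, "turn": -0.18}]}}

```text
invalid input
```

Emit:
{"api": "move_arm", "payload": {"newtons": 20, "targets": [{"hand": 1, "tx": 0, "ty": 0, "tz": -0.04, "turn": 0}, {"hand": 1, "tx": 0, "ty": 0, "tz": -0.07, "turn": 0}, {"hand": 1, "tx": -0.04, "ty": -0.02, "tz": -0.07, "turn": -0.05}, {"hand": 1, "tx": -0.542, "ty": -0.298, "tz": -0.07, "turn": -0.18}, {"hand": 1, "tx": -0.542, "ty": -0.298, "tz": -0.07, "turn": -0.18}, {"hand": 1, "tx": -0.542, "ty": -0.298, "tz": -0.07, "turn": -0.18}, {"hand": 1, "tx": -0.542, "ty": -0.298, "tz": -0.07, "turn": -0.18}, {"hand": 1, "tx": -0.542, "ty": -0.298, "tz": -0.07, "turn": -0.18}, {"hand": 1, "tx": -0.542, "ty": -0.298, "tz": -0.07, "turn": -0.18}, {"hand": 1, "tx": -0.542, "ty": -0.298, "tz": -0.07, "turn": -0.18}, {"hand": 1, "tx": -0.542, "ty": -0.298, "tz": -0.07, "turn": -0.18}, {"hand": 1, "tx": -0.542, "ty": -0.298, "tz": -0.07, "turn": -0.18}]}}

```text
t: 1.15
tcp_pos: [0.468, 0.2722, 0.2667]
eef_rot: [0.079, 0.997, -0.0, -0.0]
contact_force: [0.1, 0.7, 0.4]
width: -0.0001
```

Emit:
{"api": "move_arm", "payload": {"targets": [{"hand": 1, "tx": -0.15, "ty": -0.11, "tz": 0, "turn": 0}, {"hand": 1, "tx": -0.15, "ty": -0.11, "tz": 0, "turn": 0}, {"hand": 1, "tx": -0.15, "ty": -0.11, "tz": 0, "turn": 0}, {"hand": 1, "tx": -0.15, "ty": -0.11, "tz": 0, "turn": 0}, {"hand": 1, "tx": -0.15, "ty": -0.11, "tz": 0, "turn": 0}, {"hand": 1, "tx": -0.15, "ty": -0.11, "tz": 0, "turn": 0}, {"hand": 1, "tx": -0.15, "ty": -0.11, "tz": 0, "turn": 0}], "newtons": 20}}

```text
t: 1.73
tcp_pos: [0.5981, 0.1407, 0.266]
eef_rot: [0.08, 0.997, -0.0, -0.001]
contact_force: [-0.2, 0.6, 0.5]
width: -0.0001
```

```bash
cat >> h.py <<'E'
C=np.array([.5561,-.0298]);A=-.159
R=np.array([[np.cos(A),-np.sin(A)],[np.sin(A),np.cos(A)]])
tr=lambda w:R.T@(np.asarray(w)[:2]-C)
def snap(tag,names=("side","top","wrist")):
    from workcell import arm;import cv2
    s=arm.get_state();print(s["t"],"rack xy mm",np.round(tr(s["tcp_pos"])*1e3,1),"z",np.round(s["tcp_pos"][2]*1e3,1),np.round(s["eef_rot"],4),np.round(s["contact_force"],2))
    for n in names:
        p=arm.camera(n)["pixels"];cv2.imwrite(f"pics/{n}{tag}.png",p)
        if n!="wrist":
            b=dict(top=(145,280,250,435),side=(140,355,260,455))[n];k=dict(top=4.3,side=2.75)[n]
            cv2.imwrite(f"pics/{n}{tag}z.png",cv2.resize(p[b[0]:b[1],b[2]:b[3]],None,fx=k,fy=k,interpolation=cv2.INTER_CUBIC))
E
python3 -c "
from h import *;snap('1')"
```

```text
1.7333 rack xy mm [ 14.5 175. ] z 266.0 [ 8.030e-02  9.968e-01 -0.000e+00 -8.000e-04] [-0.24  0.57  0.46]
```

View pics/wrist1.png

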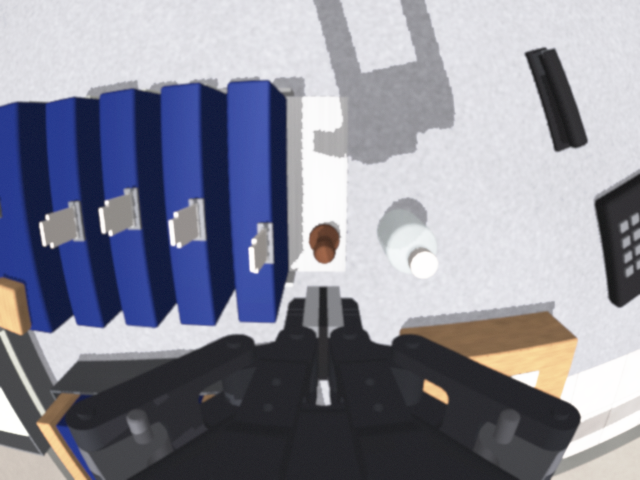

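View pics/side1z.png

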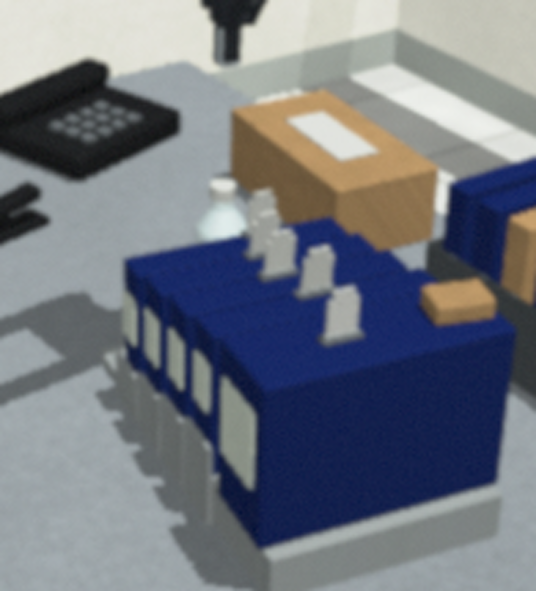

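```bash
python3 -c "
from h import *
c=np.load('wrist0.npz');M=np.linalg.inv(c['mount']);K=c['K']
for p in [(0,0,0),(0,.01,0),(0,.0145,0),(0,-.0145,0),(-.011,.01,0),(.011,.01,0),(.011,.0145,0),(.011,.01,-.03),(.011,.02,-.03),(.011,.03,-.04),(.011,.06,-.07),(0,.06,-.09)]:
    q=(M@np.r_[p,1])[:3];th=np.arctan2(np.hypot(*q[:2]),q[2]);u=q[:2]/np.hypot(*q[:2])*th*K[0,0]+K[:2,2];print(p,u.round())
"
```

```text
(0, 0, 0) [322. 277.]
(0, 0.01, 0) [341. 277.]
(0, 0.0145, 0) [350. 277.]
(0, -0.0145, 0) [293. 277.]
(-0.011, 0.01, 0) [341. 296.]
(0.011, 0.01, 0) [342. 256.]
(0.011, 0.0145, 0) [351. 256.]
(0.011, 0.01, -0.03) [345. 279.]
(0.011, 0.02, -0.03) [368. 279.]
(0.011, 0.03, -0.04) [396. 288.]
(0.011, 0.06, -0.07) [493. 319.]
(0, 0.06, -0.09) [510. 377.]
```

View pics/top1.png

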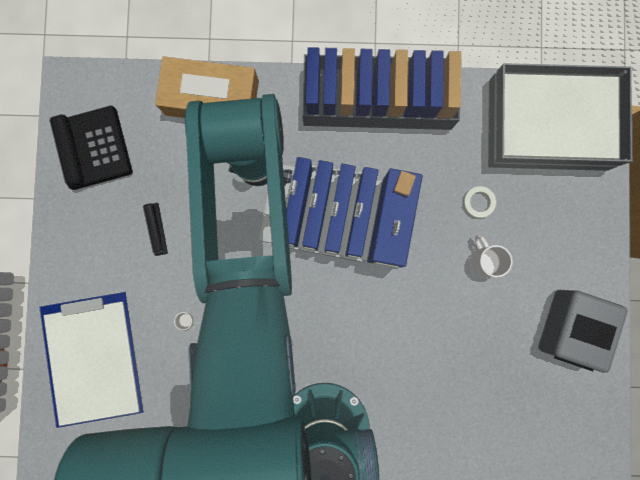

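```bash
python3 -c "
from h import *;import cv2
p=np.array([.5981,.1407,.266])
for n in('side','top'):
    c=cams[n]
    for dz in(0,.02,.04):
        q=np.linalg.inv(c['T'])@np.r_[p+[0,0,dz],1];print(n,dz,(c['K']@q[:3]/q[2]).round(1))
a=cv2.imread('pics/wrist1.png')[220:420,220:430];b=cv2.imread('pics/side1.png')[130:190,310:370]
a=cv2.resize(a,None,fx=2.4,fy=2.4);b=cv2.resize(b,(480,480));a=cv2.resize(a,(504,480));cv2.imwrite('pics/tip1.png',np.hstack([a,b[:,:290]]))
"
```

```text
side 0 [341.  175.6   1. ]
side 0.02 [341.2 168.1   1. ]
side 0.04 [341.3 160.5   1. ]
top 0 [267.3 181.8   1. ]
top 0.02 [266.3 180.2   1. ]
top 0.04 [265.3 178.5   1. ]
```

View pics/tip1.png

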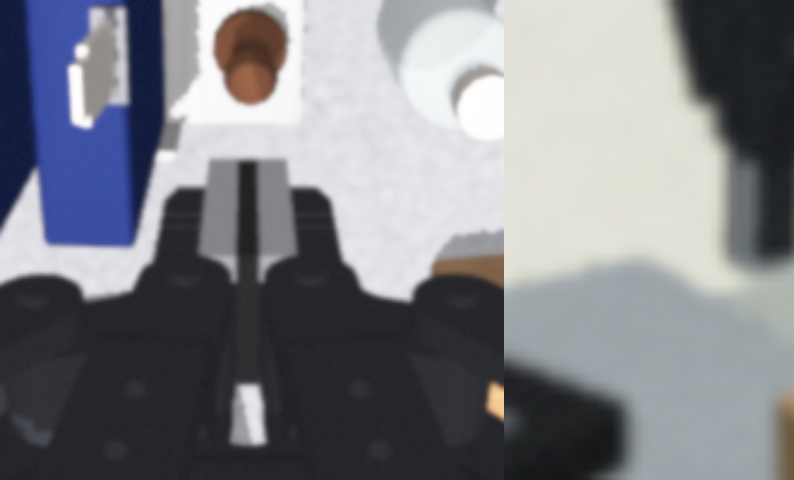

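```bash
python3 -c "
from h import *
c=cams['side']
for p in [(.177,.573,.1965),(.177,.573,.2095),(.177-.0425*.295,.573-.0425*.956,.2095),(.177+.0425*.295,.573+.0425*.956,.2095)]:
    q=np.linalg.inv(c['T'])@np.r_[p,1];print(p,(c['K']@q[:3]/q[2]).round(1))
from workcell import arm;s=arm.get_state();print(s['t'],s['tcp_pos'],s['joint_velocities'],arm.grip_depth)
c=np.load('wrist0.npz');M=np.linalg.inv(c['mount']);K=c['K']
for p in [(x,.0425,z) for x in(.011,-.011) for z in(0,-.013,-.03,-.045)]+[(x,y,z) for y in (.004,.0145) for x in (.011,-.011) for z in(0,-.03,-.04,-.05)]:
    q=(M@np.r_[p,1])[:3];th=np.arctan2(np.hypot(*q[:2]),q[2]);u=q[:2]/np.hypot(*q[:2])*th*K[0,0]+K[:2,2];print(p,u.round())
import cv2
b=cv2.imread('pics/side0.png')[130:190,90:150];cv2.imwrite('pics/tip0.png',cv2.resize(b,(480,480)))
"
```

```text
(0.177, 0.573, 0.1965) [125.4 178.    1. ]
(0.177, 0.573, 0.2095) [124.6 173.6   1. ]
(0.16446249999999998, 0.53237, 0.2095) [124.1 179.8   1. ]
(0.1895375, 0.6136299999999999, 0.2095) [125.  167.8   1. ]
1.8833 [0.59678717 0.14264279 0.26660309] [ 0.01069165 -0.00729166 -0.00088727 -0.00316358 -0.00354629  0.00166652] 0.0187
(0.011, 0.0425, 0) [405. 256.]
(0.011, 0.0425, -0.013) [411. 265.]
(0.011, 0.0425, -0.03) [419. 278.]
(0.011, 0.0425, -0.045) [428. 292.]
(-0.011, 0.0425, 0) [402. 295.]
(-0.011, 0.0425, -0.013) [407. 306.]
(-0.011, 0.0425, -0.03) [415. 322.]
(-0.011, 0.0425, -0.045) [423. 339.]
(0.011, 0.004, 0) [330. 256.]
(0.011, 0.004, -0.03) [331. 279.]
(0.011, 0.004, -0.04) [332. 288.]
(0.011, 0.004, -0.05) [332. 299.]
(-0.011, 0.004, 0) [330. 296.]
(-0.011, 0.004, -0.03) [331. 324.]
(-0.011, 0.004, -0.04) [331. 335.]
(-0.011, 0.004, -0.05) [332. 348.]
(0.011, 0.0145, 0) [351. 256.]
(0.011, 0.0145, -0.03) [356. 279.]
(0.011, 0.0145, -0.04) [358. 288.]
(0.011, 0.0145, -0.05) [360. 299.]
(-0.011, 0.0145, 0) [350. 296.]
(-0.011, 0.0145, -0.03) [354. 324.]
(-0.011, 0.0145, -0.04) [356. 335.]
(-0.011, 0.0145, -0.05) [358. 348.]
```

View pics/tip0.png

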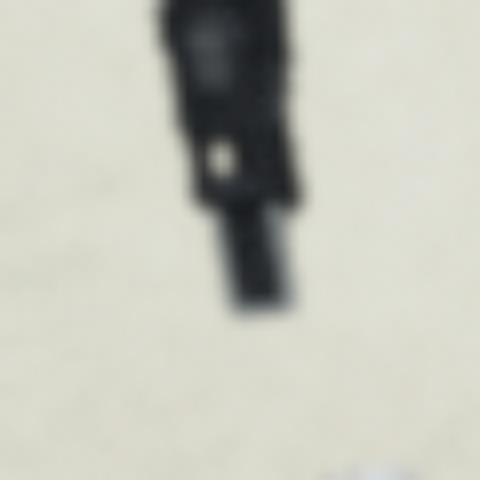

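Both cameras put the visible fingertip 30–38 mm behind the reported TCP. I'll go down in front of flag 1 using the stated TCP, which is the cautious choice, and then look again.

Emit:
{"api": "move_arm", "payload": {"targets": [{"hand": 1, "tx": -0.012, "ty": -0.004, "tz": 0.02, "turn": 0}, {"hand": 1, "tx": -0.012, "ty": -0.008, "tz": 0.04, "turn": 0}, {"hand": 1, "tx": -0.012, "ty": -0.008, "tz": 0.06, "turn": 0}, {"hand": 1, "tx": -0.012, "ty": -0.008, "tz": 0.08, "turn": 0}, {"hand": 1, "tx": -0.012, "ty": -0.008, "tz": 0.1, "turn": 0}, {"hand": 1, "tx": -0.012, "ty": -0.008, "tz": 0.1, "turn": 0}, {"hand": 1, "tx": -0.012, "ty": -0.008, "tz": 0.1, "turn": 0}], "newtons": 20}}

```text
t: 2.47
tcp_pos: [0.6068, 0.1329, 0.1662]
eef_rot: [0.078, 0.997, -0.0, -0.001]
contact_force: [0.1, 0.6, 0.8]
width: -0.0001
```

```bash
python3 -c "
from h import *;snap('2')"
```

```text
2.4667 rack xy mm [ 24.3 168.7] z 166.2 [ 7.830e-02  9.969e-01 -2.000e-04 -1.300e-03] [0.13 0.57 0.75]
```

View pics/wrist2.png

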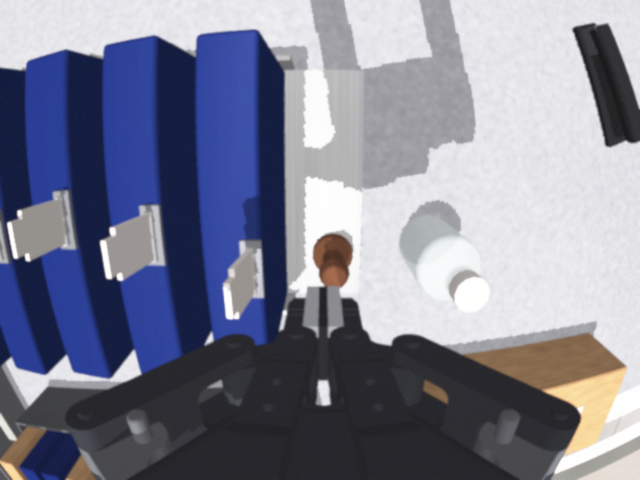

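View pics/side2z.png

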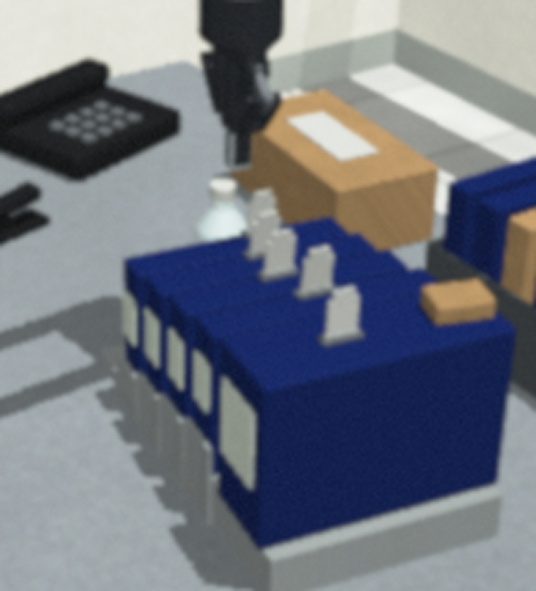

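```bash
python3 -c "
from h import *
from scipy.spatial.transform import Rotation as Ro
c=np.load('wrist0.npz');K=c['K'];M=c['mount']
def tri(tcp,q,wp,sp):
    d=(np.array(wp)-K[:2,2])/K[0,0];th=np.hypot(*d);v=np.r_[d/th*np.sin(th),np.cos(th)]
    Rt=Ro.from_quat(q).as_matrix();o1=Rt@M[:3,3]+tcp;d1=Rt@M[:3,:3]@v
    o2,d2=ray('side',sp);d2=d2/np.linalg.norm(d2)
    s=np.linalg.lstsq(np.c_[d1,-d2],o2-o1,rcond=None)[0];a=o1+s[0]*d1;b=o2+s[1]*d2
    m=(a+b)/2;print('gap mm',np.linalg.norm(a-b)*1e3,'pt',m.round(4),'tool',(Rt.T@(m-tcp)*1e3).round(1))
tri(np.array([.6068,.1329,.1662]),[.0783,.9969,-.0002,-.0013],(323,287),(347,200))
tri(np.array([.5981,.1407,.266]),[.0803,.9968,0,-.0008],(323,286),(342,163.3))
p=[.6068,.1329,.1662];C2=cams['side']
for dz in(0,.02,.03,.04):
  q=np.linalg.inv(C2['T'])@np.r_[p[0],p[1],p[2]+dz,1];print(dz,(C2['K']@q[:3]/q[2])[:2].round(1))
"
```

```text
gap mm 12.026245970411603 pt [0.6053 0.1324 0.1977] tool [  1.4  -0.8 -31.5]
gap mm 9.674389025366937 pt [0.595  0.1406 0.2973] tool [  3.1  -0.6 -31.3]
0 [345.  211.8]
0.02 [345.1 204.8]
0.03 [345.2 201.3]
0.04 [345.3 197.7]
```

Emit:
{"api": "move_arm", "payload": {"targets": [{"hand": 1, "tx": 0, "ty": -0.005, "tz": 0, "turn": 0}, {"hand": 1, "tx": 0, "ty": -0.01, "tz": 0, "turn": 0}, {"hand": 1, "tx": 0, "ty": -0.015, "tz": 0, "turn": 0}, {"hand": 1, "tx": 0, "ty": -0.02, "tz": 0, "turn": 0}, {"hand": 1, "tx": 0, "ty": -0.025, "tz": 0, "turn": 0}, {"hand": 1, "tx": 0, "ty": -0.03, "tz": 0, "turn": 0}, {"hand": 1, "tx": 0, "ty": -0.035, "tz": 0, "turn": 0}, {"hand": 1, "tx": 0, "ty": -0.04, "tz": 0, "turn": 0}, {"hand": 1, "tx": 0, "ty": -0.04, "tz": 0, "turn": 0}], "newtons": 20}}

```text
t: 3.37
tcp_pos: [0.6019, 0.0913, 0.1667]
eef_rot: [0.08, 0.997, -0.0, -0.0]
contact_force: [0.2, -0.2, -1.0]
width: 0.0001
```

```bash
python3 -c "
from h import *;snap('3')"
```

```text
3.3667 rack xy mm [ 26.1 126.8] z 166.7 [ 7.950e-02  9.968e-01 -3.000e-04 -2.000e-04] [ 0.17 -0.16 -0.96]
```

View pics/wrist3.png

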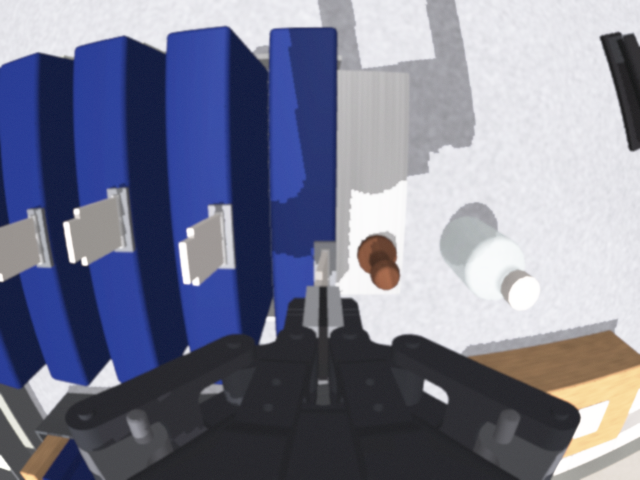

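View pics/side3z.png

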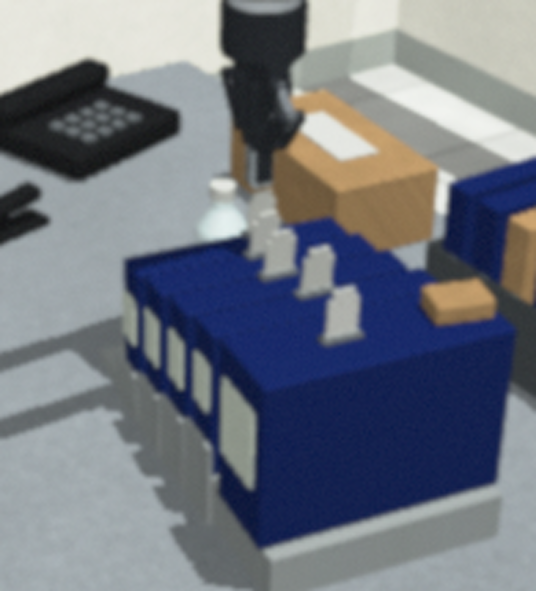

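Flag 1 still stands, with the finger right over its top edge. So the real tip is about 31 mm behind the reported TCP. I'll back off and lower by 34 mm.

Emit:
{"api": "move_arm", "payload": {"targets": [{"hand": 1, "tx": 0, "ty": 0.015, "tz": 0, "turn": 0}, {"hand": 1, "tx": 0, "ty": 0.03, "tz": 0, "turn": 0}, {"hand": 1, "tx": 0, "ty": 0.04, "tz": 0, "turn": 0}, {"hand": 1, "tx": 0, "ty": 0.04, "tz": 0, "turn": 0}, {"hand": 1, "tx": 0, "ty": 0.04, "tz": 0.015, "turn": 0}, {"hand": 1, "tx": 0, "ty": 0.04, "tz": 0.03, "turn": 0}, {"hand": 1, "tx": 0, "ty": 0.04, "tz": 0.034, "turn": 0}, {"hand": 1, "tx": 0, "ty": 0.04, "tz": 0.034, "turn": 0}, {"hand": 1, "tx": 0, "ty": 0.04, "tz": 0.034, "turn": 0}], "newtons": 20}}

```text
t: 4.27
tcp_pos: [0.6085, 0.132, 0.1329]
eef_rot: [0.079, 0.997, -0.0, -0.0]
contact_force: [-0.2, -0.9, 0.3]
width: -0.0004
```

```bash
python3 -c "
from h import *;snap('4',('side','wrist'))"
```

```text
4.2667 rack xy mm [ 26.1 168.1] z 132.9 [ 7.900e-02  9.969e-01 -1.000e-04 -2.000e-04] [-0.18 -0.87  0.32]
```

View pics/side4z.png

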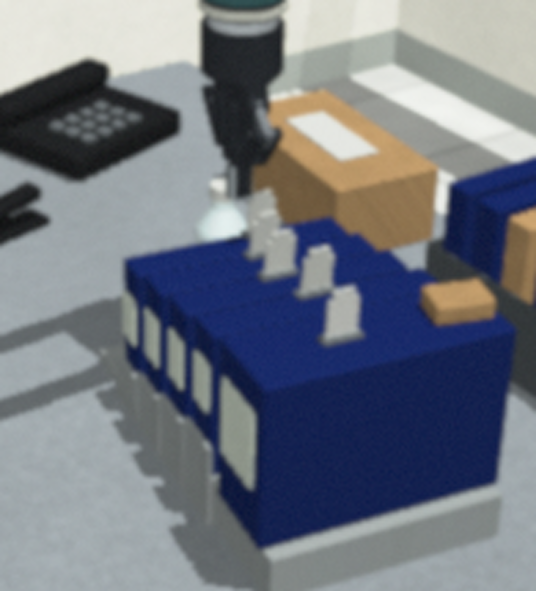

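View pics/wrist4.png

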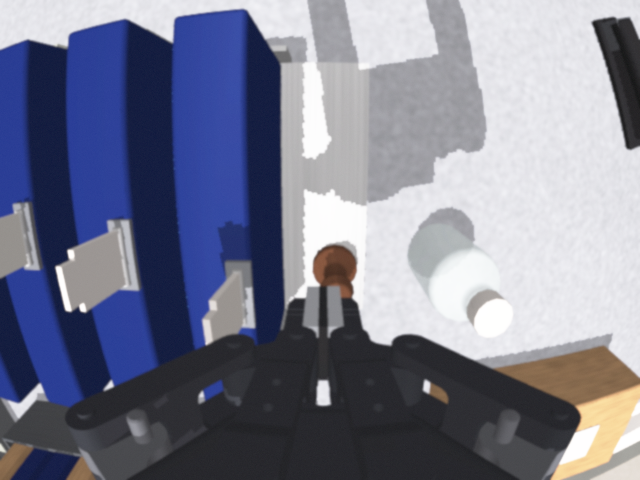

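Emit:
{"api": "move_arm", "payload": {"targets": [{"hand": 1, "tx": 0, "ty": -0.006, "tz": 0, "turn": 0}, {"hand": 1, "tx": 0, "ty": -0.012, "tz": 0, "turn": 0}, {"hand": 1, "tx": 0, "ty": -0.018, "tz": 0, "turn": 0}, {"hand": 1, "tx": 0, "ty": -0.023, "tz": 0, "turn": 0}, {"hand": 1, "tx": 0, "ty": -0.028, "tz": 0, "turn": 0}, {"hand": 1, "tx": 0, "ty": -0.033, "tz": 0, "turn": 0}, {"hand": 1, "tx": 0, "ty": -0.038, "tz": 0, "turn": 0}, {"hand": 1, "tx": 0, "ty": -0.043, "tz": 0, "turn": 0}, {"hand": 1, "tx": 0, "ty": -0.043, "tz": 0, "turn": 0}], "newtons": 20}}

```text
t: 5.12
tcp_pos: [0.6015, 0.0884, 0.1328]
eef_rot: [0.079, 0.997, -0.0, -0.0]
contact_force: [0.2, -0.3, 0.1]
width: -0.0001
```

```bash
python3 -c "
from h import *;snap('5',('side','wrist'))"
```

```text
5.1167 rack xy mm [ 26.1 123.9] z 132.8 [ 7.950e-02  9.968e-01 -3.000e-04 -1.000e-04] [ 0.19 -0.29  0.06]
```

View pics/side5z.png

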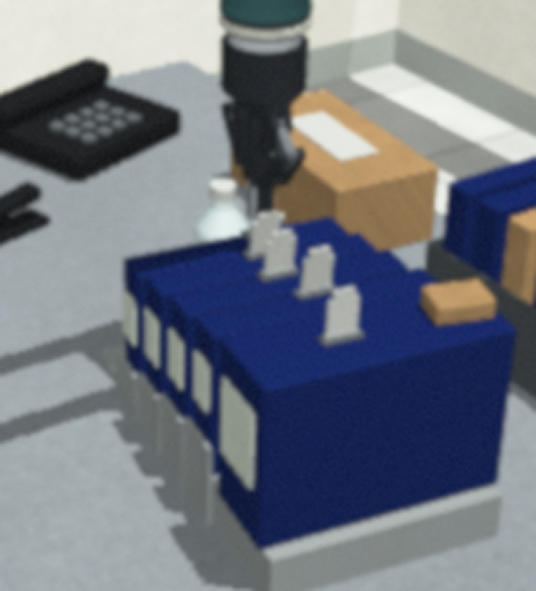

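View pics/wrist5.png

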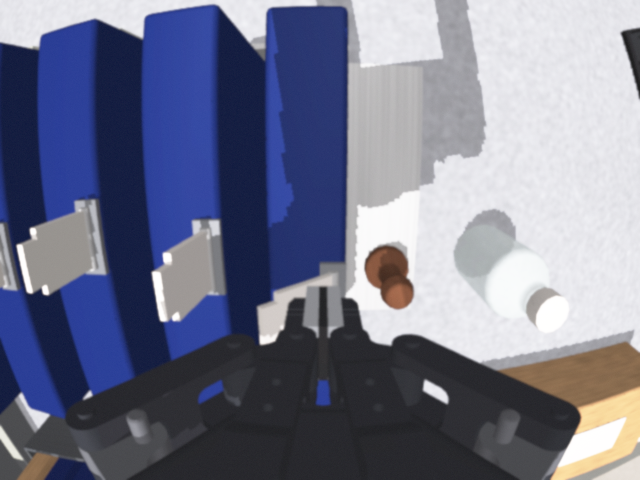

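Flag 1 is tipping and I read no noticeable force, so I'll continue.

Emit:
{"api": "move_arm", "payload": {"targets": [{"hand": 1, "tx": 0, "ty": -0.005, "tz": 0, "turn": 0}, {"hand": 1, "tx": 0, "ty": -0.01, "tz": 0, "turn": 0}, {"hand": 1, "tx": 0, "ty": -0.014, "tz": 0, "turn": 0}, {"hand": 1, "tx": 0, "ty": -0.018, "tz": 0, "turn": 0}, {"hand": 1, "tx": 0, "ty": -0.021, "tz": 0, "turn": 0}, {"hand": 1, "tx": 0, "ty": -0.021, "tz": 0, "turn": 0}], "newtons": 20}}

```text
t: 5.72
tcp_pos: [0.5982, 0.068, 0.1328]
eef_rot: [0.079, 0.997, -0.0, -0.0]
contact_force: [0.3, -0.4, -0.2]
width: 0.0
```

```bash
python3 -c "
from h import *;snap('6',('side','wrist'))"
```

```text
5.7167 rack xy mm [ 26.1 103.2] z 132.8 [ 7.940e-02  9.968e-01 -2.000e-04 -1.000e-04] [ 0.34 -0.45 -0.21]
```

View pics/side6z.png

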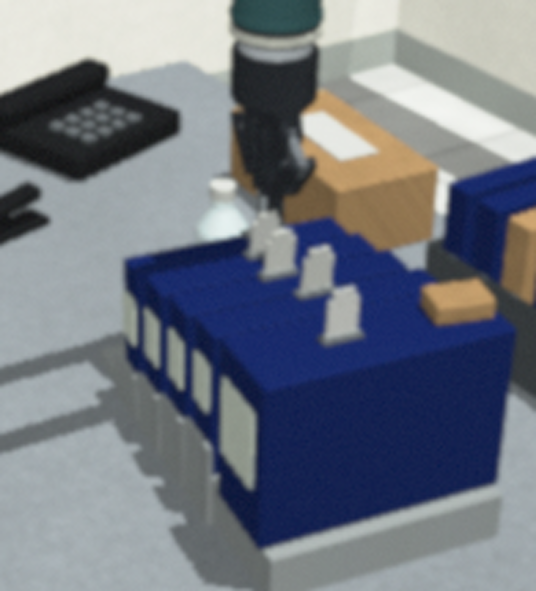

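View pics/wrist6.png

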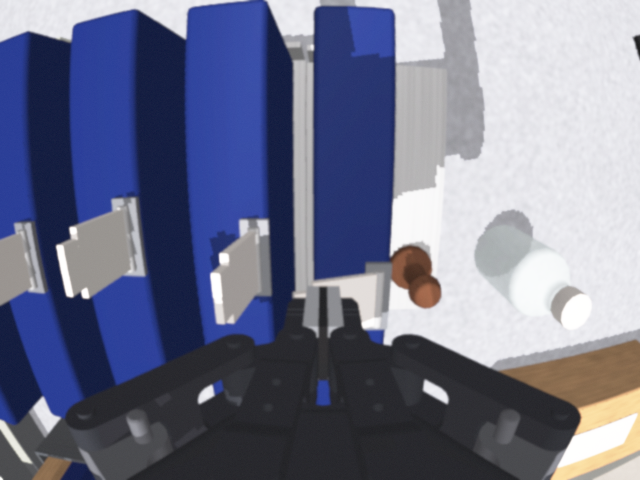

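```bash
cat >> h.py <<'E'
from scipy.spatial.transform import Rotation as Ro
_w=np.load('wrist0.npz')
def wpx(rp,tcp,q):
    w=np.r_[R@np.array(rp[:2])+C,rp[2]];t=Ro.from_quat(q).as_matrix().T@(w-tcp)
    p=(np.linalg.inv(_w['mount'])@np.r_[t,1])[:3];r=np.hypot(*p[:2]);th=np.arctan2(r,p[2]);return (p[:2]/r*th*_w['K'][0,0]+_w['K'][:2,2]).round()
def flagpx(i,fx,tcp,q):
    hy=[.127,.073,.019,-.035][i];hz=[.154,.164,.174,.184][i]
    for a in(.9,1.1,1.2,1.3,1.4,1.5):
        print(a,'wide-corner(32mm)',[wpx((fx+s*.013,hy-.032*np.sin(a),hz+.032*np.cos(a)),tcp,q).tolist() for s in(-1,1)],'tip',[wpx((fx+s*.009,hy-.04*np.sin(a),hz+.04*np.cos(a)),tcp,q).tolist() for s in(-1,1)])
    print('hinge',[wpx((fx+s*.013,hy,hz),tcp,q).tolist() for s in(-1,1)])
E
python3 -c "
from h import *
flagpx(0,.028,np.array([.5982,.068,.1328]),[.0794,.9968,-.0002,-.0001])"
python3 -c "
import cv2
cv2.imwrite('pics/w6z.png',cv2.resize(cv2.imread('pics/wrist6.png')[240:340,200:400],None,fx=4,fy=4))"
```

```text
0.9 wide-corner(32mm) [[318.0, 289.0], [319.0, 345.0]] tip [[302.0, 303.0], [303.0, 343.0]]
1.1 wide-corner(32mm) [[310.0, 284.0], [311.0, 338.0]] tip [[292.0, 296.0], [294.0, 334.0]]
1.2 wide-corner(32mm) [[307.0, 281.0], [308.0, 335.0]] tip [[289.0, 293.0], [291.0, 330.0]]
1.3 wide-corner(32mm) [[305.0, 278.0], [306.0, 331.0]] tip [[287.0, 289.0], [288.0, 326.0]]
1.4 wide-corner(32mm) [[304.0, 276.0], [305.0, 328.0]] tip [[286.0, 285.0], [287.0, 322.0]]
1.5 wide-corner(32mm) [[303.0, 273.0], [304.0, 325.0]] tip [[285.0, 282.0], [287.0, 317.0]]
hinge [[375.0, 271.0], [372.0, 322.0]]
```

View pics/w6z.png

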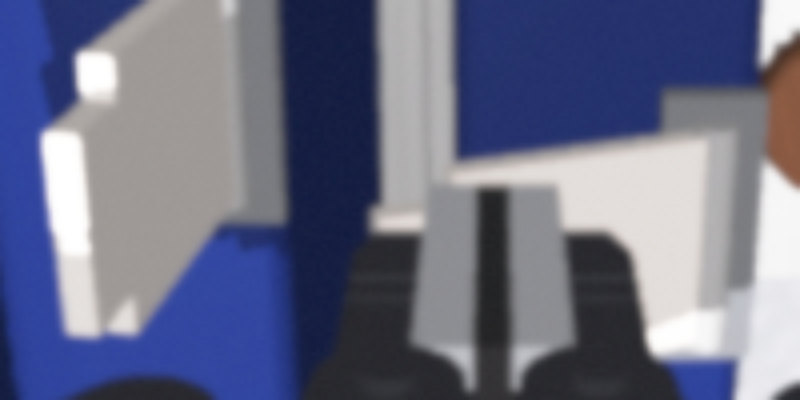

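Emit:
{"api": "move_arm", "payload": {"targets": [{"hand": 1, "tx": 0, "ty": -0.004, "tz": 0.002, "turn": 0}, {"hand": 1, "tx": 0, "ty": -0.008, "tz": 0.002, "turn": 0}, {"hand": 1, "tx": 0, "ty": -0.008, "tz": 0.002, "turn": 0}, {"hand": 1, "tx": 0, "ty": -0.008, "tz": -0.003, "turn": 0}, {"hand": 1, "tx": 0, "ty": -0.008, "tz": -0.008, "turn": 0}, {"hand": 1, "tx": 0.01, "ty": -0.008, "tz": -0.008, "turn": 0}, {"hand": 1, "tx": 0.02, "ty": -0.008, "tz": -0.008, "turn": 0}, {"hand": 1, "tx": 0.02, "ty": -0.008, "tz": -0.008, "turn": 0}], "newtons": 20}}

```text
t: 6.48
tcp_pos: [0.5742, 0.0645, 0.1407]
eef_rot: [0.079, 0.997, -0.0, -0.001]
contact_force: [-0.9, 0.1, 0.3]
width: 0.0002
```

```bash
python3 -c "
from h import *;snap('7',('side','wrist'))"
```

```text
6.4833 rack xy mm [ 2.9 96. ] z 140.7 [ 0.0789  0.9969 -0.     -0.0014] [-0.93  0.06  0.34]
```

View pics/side7z.png

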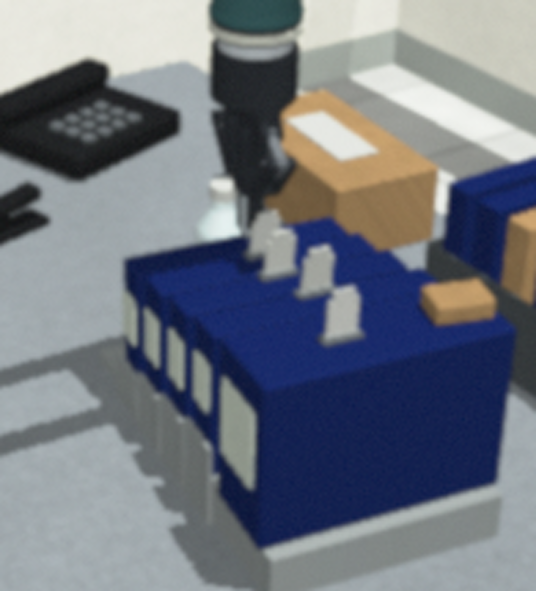

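View pics/wrist7.png

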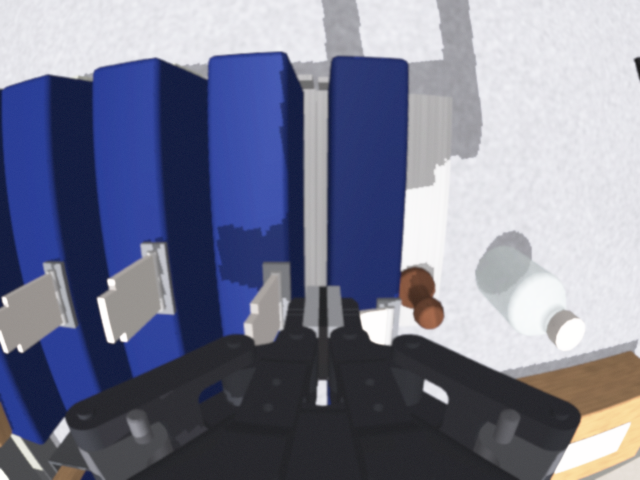

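Emit:
{"api": "move_arm", "payload": {"targets": [{"hand": 1, "tx": 0, "ty": -0.005, "tz": 0, "turn": 0}, {"hand": 1, "tx": 0, "ty": -0.01, "tz": 0, "turn": 0}, {"hand": 1, "tx": 0, "ty": -0.015, "tz": 0, "turn": 0}, {"hand": 1, "tx": 0, "ty": -0.02, "tz": 0, "turn": 0}, {"hand": 1, "tx": 0, "ty": -0.025, "tz": 0, "turn": 0}, {"hand": 1, "tx": 0, "ty": -0.03, "tz": 0, "turn": 0}, {"hand": 1, "tx": 0, "ty": -0.035, "tz": 0, "turn": 0}, {"hand": 1, "tx": 0, "ty": -0.04, "tz": 0, "turn": 0}, {"hand": 1, "tx": 0, "ty": -0.044, "tz": 0, "turn": 0}, {"hand": 1, "tx": 0, "ty": -0.048, "tz": 0, "turn": 0}, {"hand": 1, "tx": 0, "ty": -0.051, "tz": 0, "turn": 0}, {"hand": 1, "tx": 0, "ty": -0.051, "tz": 0, "turn": 0}], "newtons": 20}}

```text
t: 7.58
tcp_pos: [0.5692, 0.013, 0.1408]
eef_rot: [0.079, 0.997, -0.0, -0.0]
contact_force: [0.6, 1.1, -0.5]
width: -0.0002
```

```bash
python3 -c "
from h import *;snap('8',('side','wrist'))"
```

```text
7.5833 rack xy mm [ 6.2 44.3] z 140.8 [ 7.940e-02  9.968e-01 -2.000e-04 -1.000e-04] [ 0.63  1.06 -0.49]
```

View pics/side8z.png

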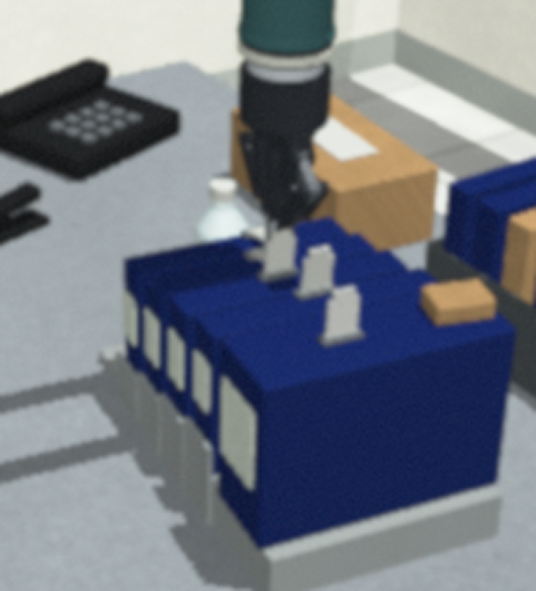

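View pics/wrist8.png

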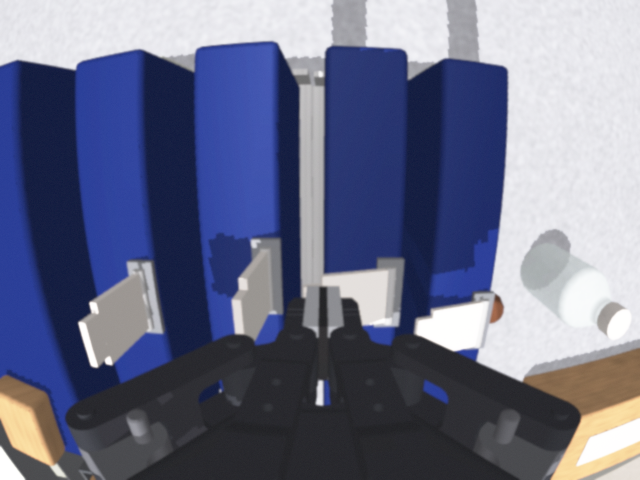

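Flags 1 and 2 both lie flat, flags 3 and 4 and the binder's still stand, and the force stays small. Next is flag 3.

Emit:
{"api": "move_arm", "payload": {"targets": [{"hand": 1, "tx": 0, "ty": 0, "tz": -0.005, "turn": 0}, {"hand": 1, "tx": 0.003, "ty": 0, "tz": -0.01, "turn": 0}, {"hand": 1, "tx": 0.008, "ty": 0, "tz": -0.01, "turn": 0}, {"hand": 1, "tx": 0.012, "ty": -0.003, "tz": -0.01, "turn": 0}, {"hand": 1, "tx": 0.012, "ty": -0.008, "tz": -0.01, "turn": 0}, {"hand": 1, "tx": 0.012, "ty": -0.013, "tz": -0.01, "turn": 0}, {"hand": 1, "tx": 0.012, "ty": -0.018, "tz": -0.01, "turn": 0}, {"hand": 1, "tx": 0.012, "ty": -0.023, "tz": -0.01, "turn": 0}, {"hand": 1, "tx": 0.012, "ty": -0.028, "tz": -0.01, "turn": 0}, {"hand": 1, "tx": 0.012, "ty": -0.033, "tz": -0.01, "turn": 0}, {"hand": 1, "tx": 0.012, "ty": -0.033, "tz": -0.01, "turn": 0}], "newtons": 20}}

```text
t: 8.6
tcp_pos: [0.5522, -0.0183, 0.1508]
eef_rot: [0.08, 0.997, -0.0, -0.0]
contact_force: [1.0, -0.5, 0.7]
width: -0.0
```

```bash
python3 -c "
from h import *;snap('9',('wrist',))"
```

```text
8.6 rack xy mm [-5.7 10.8] z 150.8 [ 7.950e-02  9.968e-01 -3.000e-04 -1.000e-04] [ 1.01 -0.46  0.66]
```

View pics/wrist9.png

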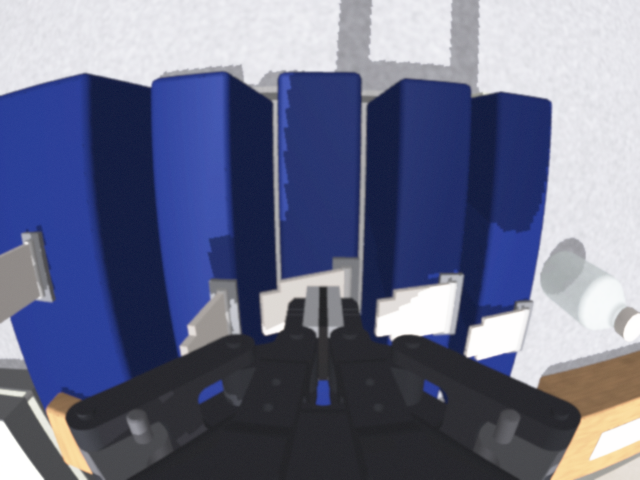

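Flag 3 is tipping, and flags 1 and 2 are lying flat. I'll push it another 21 mm.

Emit:
{"api": "move_arm", "payload": {"targets": [{"hand": 1, "tx": 0, "ty": -0.005, "tz": 0, "turn": 0}, {"hand": 1, "tx": 0, "ty": -0.01, "tz": 0, "turn": 0}, {"hand": 1, "tx": 0, "ty": -0.014, "tz": 0, "turn": 0}, {"hand": 1, "tx": 0, "ty": -0.018, "tz": 0, "turn": 0}, {"hand": 1, "tx": 0, "ty": -0.021, "tz": 0, "turn": 0}, {"hand": 1, "tx": 0, "ty": -0.021, "tz": 0, "turn": 0}], "newtons": 20}}

```text
t: 9.15
tcp_pos: [0.5489, -0.0385, 0.1508]
eef_rot: [0.079, 0.997, -0.0, -0.0]
contact_force: [0.4, -0.4, 0.6]
width: 0.0004
```

```bash
python3 -c "
from h import *;snap('10',('side','wrist',))"
```

```text
9.15 rack xy mm [-5.7 -9.7] z 150.8 [ 7.940e-02  9.968e-01 -2.000e-04 -0.000e+00] [ 0.43 -0.38  0.64]
```

View pics/wrist10.png

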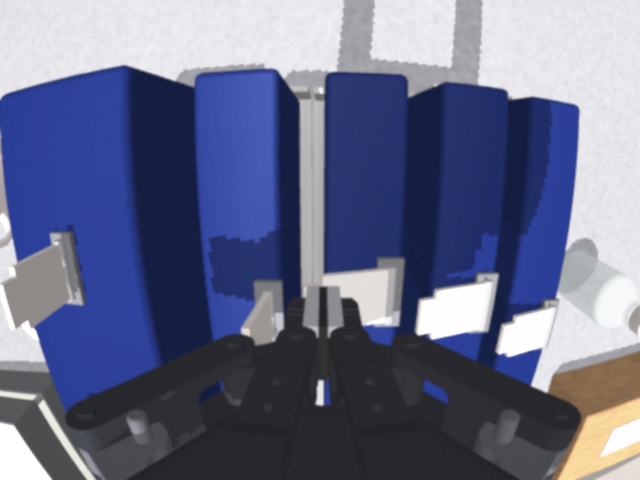

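View pics/side10z.png

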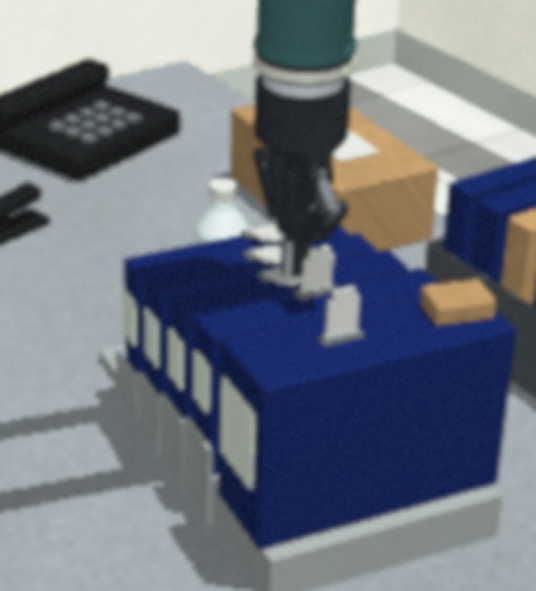

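Emit:
{"api": "move_arm", "payload": {"targets": [{"hand": 1, "tx": 0, "ty": 0, "tz": -0.005, "turn": 0}, {"hand": 1, "tx": -0.002, "ty": 0, "tz": -0.01, "turn": 0}, {"hand": 1, "tx": -0.005, "ty": 0, "tz": -0.01, "turn": 0}, {"hand": 1, "tx": -0.006, "ty": -0.003, "tz": -0.01, "turn": 0}, {"hand": 1, "tx": -0.006, "ty": -0.008, "tz": -0.01, "turn": 0}, {"hand": 1, "tx": -0.006, "ty": -0.013, "tz": -0.01, "turn": 0}, {"hand": 1, "tx": -0.006, "ty": -0.018, "tz": -0.01, "turn": 0}, {"hand": 1, "tx": -0.006, "ty": -0.023, "tz": -0.01, "turn": 0}, {"hand": 1, "tx": -0.006, "ty": -0.028, "tz": -0.01, "turn": 0}, {"hand": 1, "tx": -0.006, "ty": -0.033, "tz": -0.01, "turn": 0}, {"hand": 1, "tx": -0.006, "ty": -0.033, "tz": -0.01, "turn": 0}], "newtons": 20}}

```text
t: 10.17
tcp_pos: [0.5495, -0.0725, 0.1608]
eef_rot: [0.08, 0.997, -0.0, -0.0]
contact_force: [0.1, -0.6, -0.6]
width: -0.0003
```

```bash
python3 -c "
from h import *;snap('11',('side','wrist',))"
```

```text
10.1667 rack xy mm [  0.2 -43.2] z 160.8 [ 7.950e-02  9.968e-01 -3.000e-04 -0.000e+00] [ 0.07 -0.55 -0.62]
```

View pics/wrist11.png

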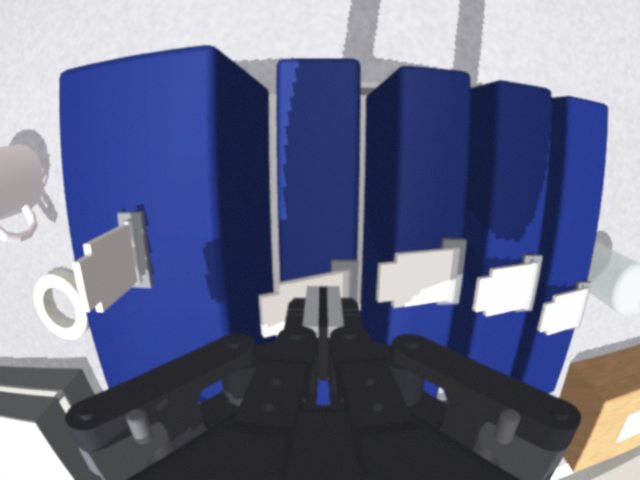

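View pics/side11z.png

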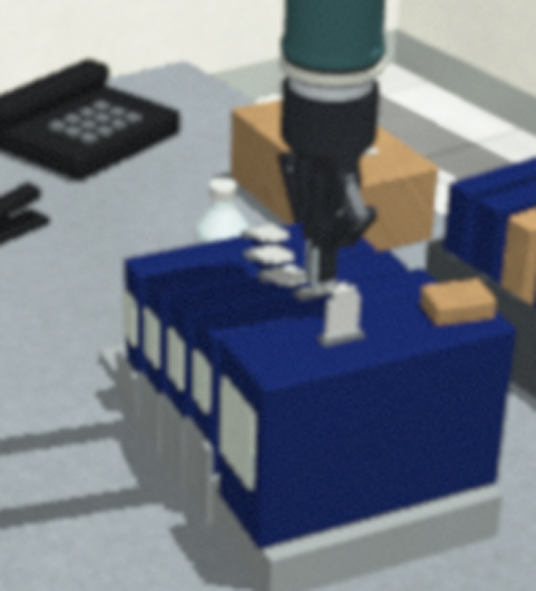

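Emit:
{"api": "move_arm", "payload": {"targets": [{"hand": 1, "tx": 0, "ty": -0.005, "tz": 0, "turn": 0}, {"hand": 1, "tx": 0, "ty": -0.01, "tz": 0, "turn": 0}, {"hand": 1, "tx": 0, "ty": -0.014, "tz": 0, "turn": 0}, {"hand": 1, "tx": 0, "ty": -0.018, "tz": 0, "turn": 0}, {"hand": 1, "tx": 0, "ty": -0.02, "tz": 0, "turn": 0}, {"hand": 1, "tx": 0, "ty": -0.02, "tz": 0, "turn": 0}], "newtons": 20}}

```text
t: 10.77
tcp_pos: [0.5465, -0.0917, 0.1608]
eef_rot: [0.079, 0.997, -0.0, -0.0]
contact_force: [-0.8, 0.6, 0.2]
width: -0.0002
```

```bash
python3 -c "
from h import *;snap('12',('side','wrist',))"
```

```text
10.7667 rack xy mm [  0.3 -62.7] z 160.8 [ 7.940e-02  9.968e-01 -2.000e-04 -0.000e+00] [-0.82  0.65  0.18]
```

View pics/wrist12.png

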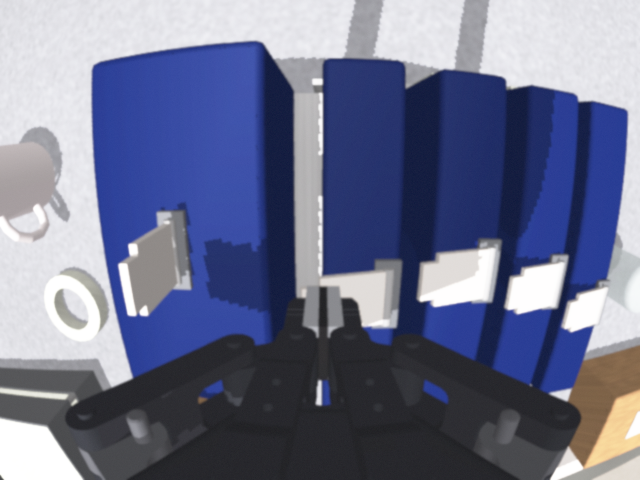

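View pics/side12z.png

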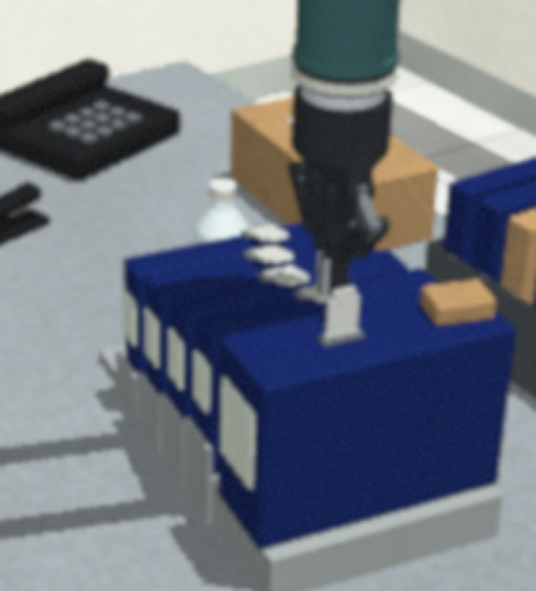

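Flag 4 looks flat too. I'll lift only a little, staying under the height limit, and check before leaving.

Emit:
{"api": "move_arm", "payload": {"targets": [{"hand": 1, "tx": 0, "ty": 0, "tz": -0.01, "turn": 0}, {"hand": 1, "tx": 0, "ty": 0, "tz": -0.025, "turn": 0}, {"hand": 1, "tx": 0, "ty": 0.01, "tz": -0.045, "turn": 0}, {"hand": 1, "tx": 0, "ty": 0.03, "tz": -0.06, "turn": 0}, {"hand": 1, "tx": 0.02, "ty": 0.05, "tz": -0.06, "turn": 0}, {"hand": 1, "tx": 0.04, "ty": 0.05, "tz": -0.06, "turn": 0}, {"hand": 1, "tx": 0.04, "ty": 0.05, "tz": -0.06, "turn": 0}], "newtons": 20}}

```text
t: 11.45
tcp_pos: [0.5115, -0.0335, 0.2216]
eef_rot: [0.078, 0.997, 0.0, -0.001]
contact_force: [-0.8, 0.7, -0.4]
width: 0.0002
```

```bash
python3 -c "
from h import *;snap('13',('side','wrist',))"
```

```text
11.45 rack xy mm [-43.5 -10.7] z 221.6 [ 7.810e-02  9.969e-01  2.000e-04 -1.200e-03] [-0.77  0.67 -0.4 ]
```

View pics/wrist13.png

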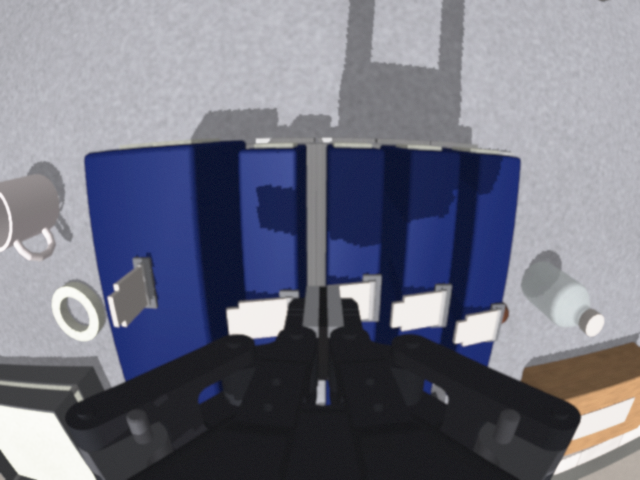

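View pics/side13z.png

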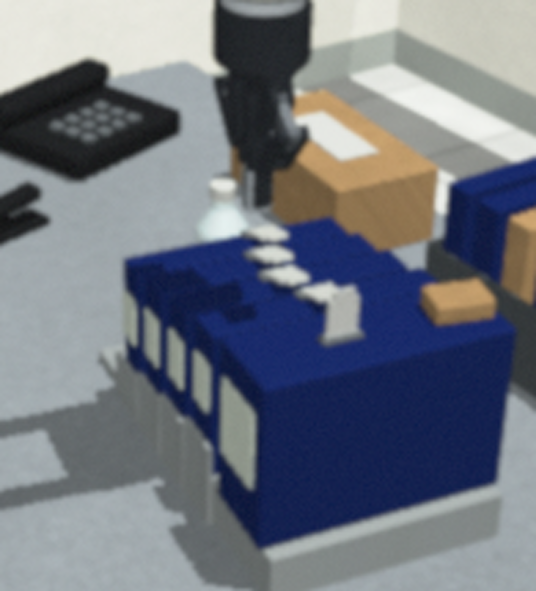

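```bash
python3 -c "
from h import *
t=np.array([.5115,-.0335,.2216]);q=[.0781,.9969,.0002,-.0012]
flagpx(3,.0,t,q);flagpx(1,.005,t,q)
import cv2
cv2.imwrite('pics/w13z.png',cv2.resize(cv2.imread('pics/wrist13.png')[240:360,210:520],None,fx=2.5,fy=2.5))"
```

```text
0.9 wide-corner(32mm) [[239.0, 312.0], [243.0, 349.0]] tip [[227.0, 322.0], [231.0, 347.0]]
1.1 wide-corner(32mm) [[235.0, 308.0], [239.0, 344.0]] tip [[223.0, 316.0], [226.0, 341.0]]
1.2 wide-corner(32mm) [[234.0, 306.0], [238.0, 342.0]] tip [[222.0, 313.0], [225.0, 338.0]]
1.3 wide-corner(32mm) [[234.0, 304.0], [237.0, 339.0]] tip [[222.0, 311.0], [225.0, 335.0]]
1.4 wide-corner(32mm) [[234.0, 302.0], [237.0, 337.0]] tip [[222.0, 308.0], [225.0, 332.0]]
1.5 wide-corner(32mm) [[234.0, 300.0], [238.0, 335.0]] tip [[223.0, 305.0], [225.0, 329.0]]
hinge [[284.0, 299.0], [285.0, 334.0]]
0.9 wide-corner(32mm) [[412.0, 305.0], [408.0, 339.0]] tip [[403.0, 314.0], [401.0, 338.0]]
1.1 wide-corner(32mm) [[405.0, 302.0], [402.0, 336.0]] tip [[395.0, 310.0], [393.0, 334.0]]
1.2 wide-corner(32mm) [[402.0, 300.0], [399.0, 333.0]] tip [[392.0, 308.0], [390.0, 331.0]]
1.3 wide-corner(32mm) [[400.0, 298.0], [397.0, 331.0]] tip [[389.0, 305.0], [387.0, 328.0]]
1.4 wide-corner(32mm) [[398.0, 296.0], [395.0, 329.0]] tip [[387.0, 303.0], [385.0, 326.0]]
1.5 wide-corner(32mm) [[397.0, 294.0], [394.0, 327.0]] tip [[385.0, 300.0], [383.0, 323.0]]
hinge [[439.0, 292.0], [435.0, 324.0]]
```

View pics/w13z.png

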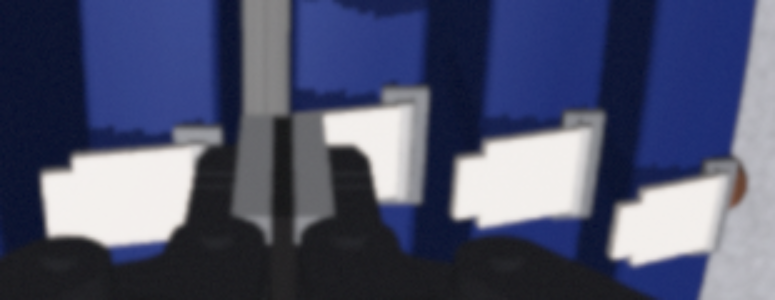

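All four flags are at about 1.3 rad. I'll rise clear and hand in.

Emit:
{"api": "move_arm", "payload": {"targets": [{"hand": 1, "tx": 0, "ty": 0, "tz": -0.02, "turn": 0}, {"hand": 1, "tx": 0, "ty": 0, "tz": -0.05, "turn": 0}, {"hand": 1, "tx": 0, "ty": 0, "tz": -0.07, "turn": 0}, {"hand": 1, "tx": 0, "ty": 0, "tz": -0.08, "turn": 0}, {"hand": 1, "tx": 0, "ty": 0, "tz": -0.08, "turn": 0}, {"hand": 1, "tx": 0, "ty": 0, "tz": -0.08, "turn": 0}], "newtons": 20}}

```text
t: 12.05
tcp_pos: [0.5154, -0.0357, 0.3006]
eef_rot: [0.079, 0.997, -0.0, 0.0]
contact_force: [-0.4, 0.3, 0.7]
width: 0.0003
```

```bash
python3 -c "
from h import *;snap('14',('side',))
from workcell import arm;print(arm.close_job())"
```

```text
12.05 rack xy mm [-39.3 -12.3] z 300.6 [ 7.930e-02  9.968e-01 -1.000e-04  3.000e-04] [-0.42  0.33  0.74]
the job is handed in; nothing more can be done
None
```

View pics/side14.png

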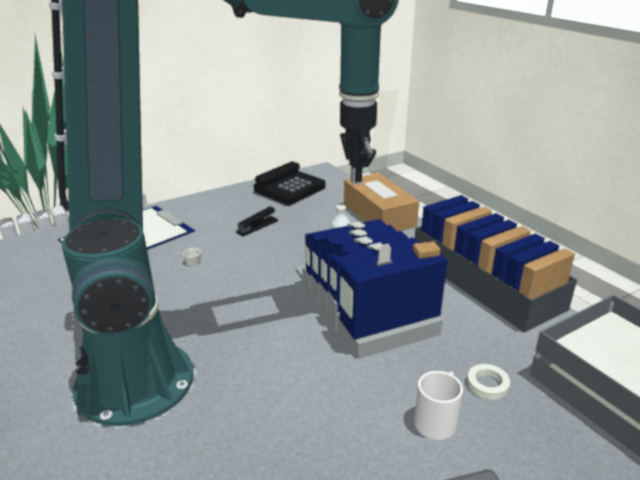

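I ran the shut fingertip up the row in one low stroke and pushed flags 1 to 4 over in order. I then lifted clear and handed the job in at about 12 s.

- **Flags:** in the last pictures all four folder flags lie nearly flat. By wrist-camera corner positions, flags 2 and 4 are at about 1.3 rad. I judged flags 1 and 3 by eye in the final pictures. The binder's flag still stands upright.
- **Disturbance:** the rack and the other things look where they were, though I judged this by eye and did not measure it. Force readings at the end of each move stayed within about 1.2 N, which is around the sensor's noise; peaks within a move were not recorded.
- **One disagreement:** both cameras put the real fingertip about 31 mm behind the reported TCP. A first pass at the stated height ran just over the top of flag 1 without moving it, so I backed off, lowered by 34 mm and did the stroke from there.

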